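# Turn a hand tablet press just over full compression

### The arm

A 6-joint arm with a two-finger parallel gripper is mounted at the origin on a cart in front of the work surface, level with it; the furniture and walls round the work are solid. World frame = base frame: x ahead of the robot, y to its left, z up, the work surface at z = 0. Lengths are in mm, angles in rad, forces in N, time in s.
With the tool pointing down it reaches from about 275 to 825 mm from the base axis. Payload 5.2 kg.
Tool frame: the origin (TCP) lies at the very end of the fingers, on their centre line; the grasp point (between the pads) lies 19 mm behind it (env.grip_depth is the distance from the TCP to the grasp point, in mm); z points along the fingers, y is the line along which they close (so a half turn about z gives the same grasp; the last joint's range is limited). The gripper opens to 93 mm and grips with 3 to 60 N. Pads are 15 mm wide; open, the fingers measure 128 mm over their backs; the gripper's body (75 mm by 188 mm) begins 65 mm behind the grasp point.
Start: joints at [1.055, 0.259, 1.535, -0, 1.348, -0.203], TCP at [169.226, 523.323, 218.653] pointing down, gripper open.
Joint ranges: [-3.14, 3.14], [-0.91, 2.08], [0.19, 2.58], [-1.22, 4.36], [0.22, 2.71], [-3.12, 3.12]. Speed limits (rad/s): [2.57, 2.57, 3.14, 3.14, 3.14, 3.14].

### API

Orientations are given as a 3x3 rotation matrix whose columns are the frame's x, y, z axes.
In Python, from rig import telemetry, optics, env gives the robot as it stands.
- The arm moves only by the tool send_rows, never from a script. Its argument "targets" is text: rows parted by semicolons, each of 5 numbers parted by spaces: the closure in counts, from 0 (fully open) to 255 (shut), then the shift along the tool's x, y, z in m, then the turn about the tool's z in degrees. A call has 1 to 5 rows; each row shifts and turns the commanded pose from where the row before left it, along the tool's axes as they then stand; what a row does not reach is not made up. A row lasts 1/8 s, in which the tool goes at most 62.5 mm and 10.7 degrees, less where a joint would pass 70% of its speed; a pose out of reach is approached as far as the arm can. A call is refused whole if a number of a shift passes 0.0625 or a number of a turn 10.7, either way. A call with a gripper value outside its range is refused whole. The fingers move at their own pace and stop on an object; "newtons" is the grip in N (left out, the last holds). Time passes only in rows, so rows that do not move let the fingers close. It gives the time, the measured TCP pose, the force, the opening and the grip force at its end, in the units of the state.
- telemetry.get_state(): the state, without advancing time (a new reading comes with each control period).
- optics.read_camera(name): name is "side" or "top"; returns the picture (400x640x3 uint8, blue, green, red); there is no depth.
- optics.camera_model(name): a dict with "camera_matrix" (3x3 intrinsics, pixels), "rvec" (rotation vector, rad) and "tvec" (3), from world to camera coordinates, as OpenCV has them. Camera axes: x right, y down, z forward; pixel columns grow to the right and rows downward; lengths in mm; the calibration is good to about 2 mm. A picture is of the moment at which its call begins. camera_model takes no time and is no camera call.
- env.job_done(): hands the job in; it is judged then, once.
The state is a dict: "time": time; "joints": joint angles; "dq": joint speeds; "tau": joint torques, N m; "position": TCP position; "tool_rot": TCP orientation; "wrist_force": force on the tool from outside, world axes, zero at the start; "ft_torque": the same for the moment, N m; "width": finger opening in mm; "finger_force": force on a finger pad.
Only numpy, scipy, OpenCV 4.12 (cv2) and the standard library are available. Lean on these libraries where they do the work, as an engineer would, in place of code of your own. Each camera call takes 0.05 s, during which the arm holds its last target. There are 200 camera calls.

### The job

The small hand-turned tablet press is being set up with a solid dummy tablet in its die. Take the revolving handle of its flywheel and turn the wheel clockwise, as you face it, until you feel the resistance build up, peak and fall away again - the ram has just come over the bottom of its stroke - then stop there, before it goes on to lift towards ejection, and let go of the handle. Leave the things standing round the press where they are.

Things in the scene. Friction and masses are not known exactly. Their poses are not given: they have to be found in the camera images.
- press: grey tablet press, open frame, base 130 x 130 mm, 216 mm high, fixed; flywheel upright on the side facing the robot. Origin: centre of the underside. x: level, from the flywheel side to the back (away from the robot); y: level, left as one faces the wheel; z up. Shaft along x, 175 mm up. Steel hopper on the right, to 111 mm from the origin, 138 mm high.
- flywheel: dark spoked wheel, 152 mm across, 20 mm thick. Origin: on the shaft axis in the rim's front face, 78 mm in front of the press origin; the hub stands 11 mm proud. x: shaft axis, away from the robot; z: from axis to handle; clockwise is a positive turn about x. It turns without end, does not run on or spring back, and is clamped to the shaft at an angle that differs every time.
- handle_mid (a point): middle of the handle: black round bar, 19 mm thick, 40 mm long, parallel to the shaft, 64 mm from its axis; middle 28 mm in front of the rim's face; it revolves on its pin. The wheel right behind it leaves a hand that points straight down no room: lean the hand 30 to 45 degrees back towards the robot and close on the bar's left and right. The tilt can stay the same all the way round.
- eccentric (a point): centre of the steel eccentric (48 mm disc) on the shaft between the cheeks of the frame, in the press's x = 0 plane; it turns with the shaft, 12 mm from its axis, and drives the ram. Straight below the axis = dead centre: ram at the bottom, full compression. It starts 100 to 155 degrees short of that, clockwise.
- ram: steel ram with the punch, under the eccentric; origin: its cross pin. It falls 24 mm to dead centre, then rises. Force to turn the handle steadily: 9 N at first; it climbs from 120 degrees before dead centre to a peak of 16 N some 25 degrees before it, then drops to 9 N at dead centre, 3 N 10 degrees past and 1 N 20 to 35 degrees past it, and creeps up after that.
- sample_dish: flat white dish, 57 mm across, 4 mm thick, lying at the front left of the press; origin: centre of its underside. A bystander.
- calliper: steel calliper lying flat, 202 x 67 x 10 mm, farther left of the press; origin: centre of its underside. A bystander.
- amber_bottle: amber bottle with a black cap, 42 mm across, 89 mm high, to the right of the press; origin: centre of its underside. A bystander.
- lab_timer: small white countdown timer, 35 x 64 x 57 mm, left of the press; origin: centre of its underside. A bystander.

How it is judged (in metres and radians):
On the way:
1. the wheel is turned clockwise into the compression (eccentric 24 to 54 degrees before dead centre) (y of eccentric in the frame of press below -0.005 m and z of eccentric in the frame of press below 0.168 m), for 0.05 s.
At the end, for the whole second after the job is handed in: The wheel stands still and let go, its eccentric at or just past the bottom: 6 degrees before to 35 degrees past dead centre, clockwise (centre 1.25 mm right to 6.9 mm left of the line below the shaft, facing the wheel); each of the four bystanders within 30 mm of its place (y of eccentric in the frame of press between -0.00125 and 0.0069 m and z of eccentric in the frame of press below 0.17 m and angular speed of flywheel below 0.05 rad/s and distance of each of sample_dish, calliper, amber_bottle, lab_timer from where it was at the start of the episode below 0.03 m); the robot touches nothing.
It fails at once if the wheel is carried on more than 60 degrees past dead centre, or reaches that place by turning it backwards (y of eccentric in the frame of press above 0.0104 m).
It fails at once if the sample dish is pushed away by more than 30 mm (distance of sample_dish from where it was at the start of the episode above 0.03 m).
It fails at once if the calliper is pushed away by more than 30 mm (distance of calliper from where it was at the start of the episode above 0.03 m).
It fails at once if the amber bottle is pushed away by more than 30 mm (distance of amber_bottle from where it was at the start of the episode above 0.03 m).
It fails at once if the lab timer is pushed away by more than 30 mm (distance of lab_timer from where it was at the start of the episode above 0.03 m).
It also fails if it takes over 45 s, if anything falls off the work surface, if the arm or the gripper's body presses on something with over 40 N, if the wrist force passes 120 N, or if a joint passes its speed limit or range.

## Working session

There is one attempt and no reset: what is moved stays moved. The work goes in short steps, Python scripts to look and compute and a tool call to move; the robot and the scene stay as the last step left them, time stands still between calls to the robot, and variables do not carry over. Pictures are saved under pics/ and viewed, at most 10 in all, crops included, and the job is handed in when it is done.

Besides the shell and the picture viewer there is one more tool, called after "Call:" in YAML: its name, and indented under it one key for each argument. send_rows: Moves the arm, as the interface text tells. Its arguments: {"type":"object","properties":{"targets":{"type":"string"},"newtons":{"type":"number"}},"required":["targets"]}

```bash
mkdir -p pics; ls; python3 - <<'E'
from rig import telemetry, optics, env
import cv2,numpy as np
for n in ("side","top"):
    im=optics.read_camera(n); cv2.imwrite(f"pics/{n}0.png",im)
    m=optics.camera_model(n); R=cv2.Rodrigues(np.array(m["rvec"],float))[0]
    print(n,np.round(m["camera_matrix"],1).tolist(),np.round(R,3).tolist(),np.round(-R.T@np.array(m["tvec"]).ravel(),1))
s=telemetry.get_state();print({k:np.round(v,3).tolist() for k,v in s.items()}, env.grip_depth)
E
```

```text
pics
side [[407.3, 0.0, 319.2], [0.0, 407.3, 195.5], [0.0, 0.0, 1.0]] [[0.926, -0.377, 0.014], [-0.175, -0.462, -0.87], [0.334, 0.803, -0.493]] [  120.1 -1059.7   710.2]
top [[464.7, 0.0, 321.4], [0.0, 464.7, 196.8], [0.0, 0.0, 1.0]] [[-0.014, -1.0, 0.005], [-0.977, 0.013, -0.215], [0.215, -0.008, -0.977]] [ 272.9 -169.6 1118.6]
{'time': 0.1, 'joints': [1.055, 0.259, 1.536, 0.0, 1.348, -0.203], 'dq': [0.002, -0.001, -0.002, 0.001, 0.0, 0.001], 'tau': [0.002, -43.821, -28.464, 0.072, 0.036, -0.0], 'position': [168.962, 522.882, 217.906], 'tool_rot': [[-0.951, 0.308, -0.001], [0.308, 0.951, -0.001], [0.0, -0.002, -1.0]], 'wrist_force': [0.521, 0.433, 0.315], 'ft_torque': [-0.01, -0.024, 0.02], 'finger_force': 0.0, 'width': 92.669} 18.8
```

View pics/side0.png

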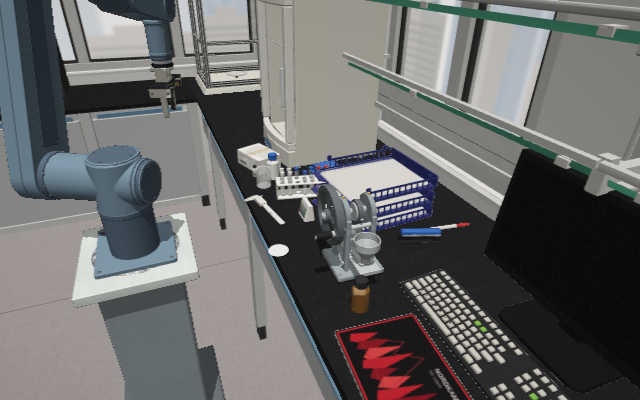

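View pics/top0.png

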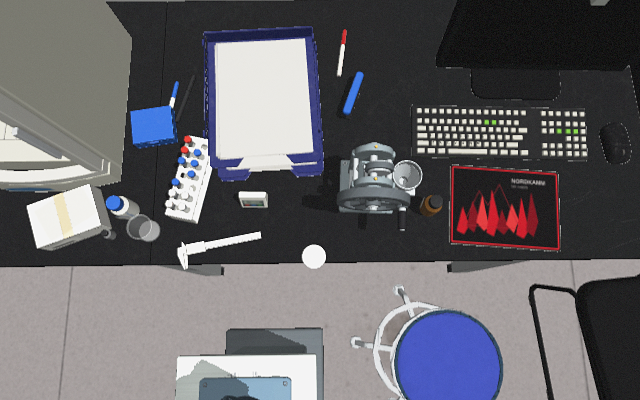

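The side view shows the press near (350,235), with a dark handle possibly near (322,238). In the top view the wheel is at about (375,200), with a handle-like bar near (403,218). I'll zoom in on both.

```bash
python3 - <<'E'
import cv2,numpy as np
a=cv2.imread("pics/side0.png")[175:290,300:400]; b=cv2.imread("pics/top0.png")[135:250,325:425]
o=np.hstack([cv2.resize(i,None,fx=4,fy=4,interpolation=cv2.INTER_CUBIC) for i in (a,b)])
o=np.clip(o*1.6,0,255).astype(np.uint8)
cv2.imwrite("pics/z0.png",o)
E
```

```text
(no output)
```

View pics/z0.png

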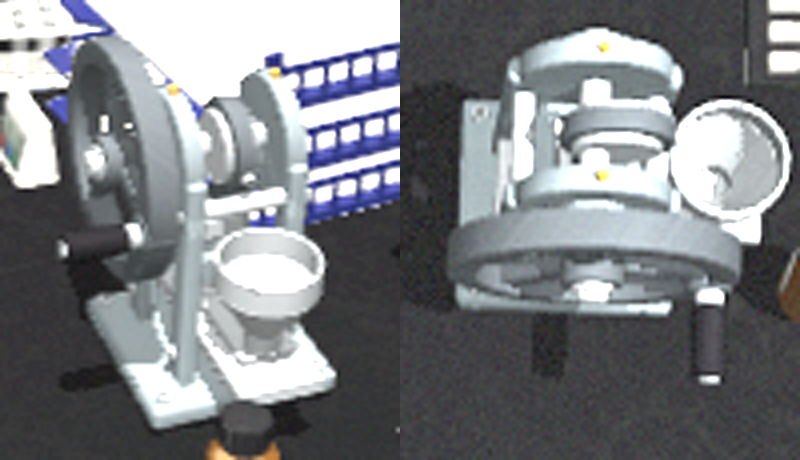

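The handle is at lower right, about 4 o'clock. Its ends are at side px (315.5,237.5) and (334.5,234.3), and at top px (402,230) and (402.5,207.5). The hub is at side (323.7,214.2) and top (373.2,207.5). The eccentric sits between the cheeks, shifted to the right. Next I'll triangulate these points.

```bash
cat > h.py <<'E'
import cv2,numpy as np
from rig import telemetry, optics, env
def P(n):
    m=optics.camera_model(n);R=cv2.Rodrigues(np.array(m["rvec"],float))[0]
    return np.array(m["camera_matrix"])@np.c_[R,np.array(m["tvec"],float).reshape(3)]
PS,PT=P("side"),P("top")
def tri(s,t):
    X=cv2.triangulatePoints(PS,PT,np.array(s,float).reshape(2,1),np.array(t,float).reshape(2,1)).ravel();X=X[:3]/X[3]
    e=[np.round((lambda p:p[:2]/p[2])(Q@np.r_[X,1])-u,1) for Q,u in((PS,s),(PT,t))]
    return X,e
S=lambda x,y:(300+x/4,175+y/4)
T=lambda x,y:(325+(x-400)/4,135+y/4)
E
python3 - <<'E'
from h import *
for n,s,t in [("hub",S(95,157),T(593,290)),("tip",S(62,250),T(708,380)),("root",S(135,236),T(711,294)),("mid",S(100,244),T(709,340)),
 ("bolt1",S(172,90),T(603,175)),("bolt2",S(275,72),T(603,47))]:
    X,e=tri(s,t);print(n,X.round(1),e)
E
```

```text
hub [ 455.8 -283.5  178. ] [array([-0.,  0.]), array([ 0., -0.])]
tip [ 410.6 -343.7  160. ] [array([ 0.1, -0. ]), array([-0. ,  0.1])]
root [ 455.6 -347.3  161.1] [array([ 0.3, -0.1]), array([-0.1,  0.2])]
mid [ 432.5 -345.6  159.7] [array([-0.4,  0.1]), array([ 0.1, -0.3])]
bolt1 [ 506.1 -285.8  216.6] [array([ 0.4, -0.1]), array([-0.1,  0.4])]
bolt2 [ 574.2 -288.7  216.9] [array([-0.1,  0. ]), array([ 0. , -0.1])]
```

Handle mid is about (435,-345,160) and the shaft axis passes about (456,-283.5,176) with yaw about -2.7°. Before the arm occludes the eccentric, I'll look at it up close.

```bash
python3 - <<'E'
from h import *
a=cv2.imread("pics/side0.png")[190:230,343:383]; b=cv2.imread("pics/top0.png")[145:185,355:395]
o=np.hstack([cv2.resize(i,None,fx=10,fy=10,interpolation=cv2.INTER_CUBIC) for i in (a,b)])
cv2.imwrite("pics/z1.png",np.clip(o*1.4,0,255).astype(np.uint8))
for ang in (None,100,115,130,145,155):
    c=np.array([540,-287.2,176.])
    if ang is not None:
        t=np.radians(180-ang) # from top, clockwise facing
        c=c+12*np.array([0,-np.sin(t),np.cos(t)])
    q=[(lambda p:p[:2]/p[2])(Q@np.r_[c,1]) for Q in(PS,PT)]
    print(ang,((q[0]-[343,190])*10).round(),((q[1]-[355,145])*10+[400,0]).round())
E
```

```text
None [122. 193.] [584. 234.]
100 [143. 209.] [641. 231.]
115 [142. 197.] [638. 227.]
130 [140. 184.] [632. 223.]
145 [136. 173.] [622. 221.]
155 [133. 165.] [614. 219.]
```

View pics/z1.png

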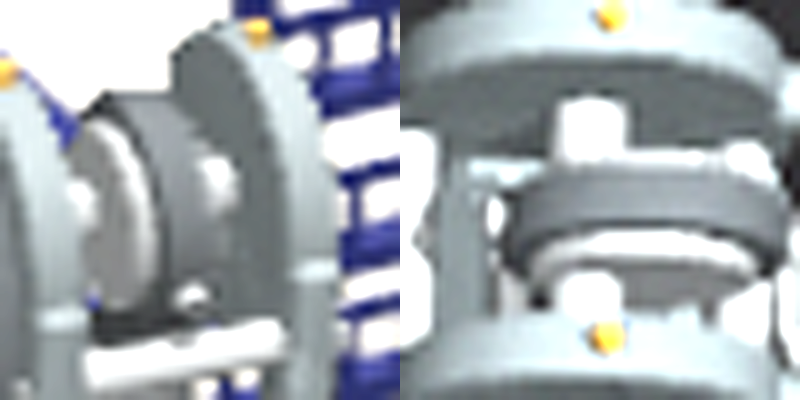

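The light eccentric disc is centred near (118,214) in the side half, and spans 525–770 in the top half, against a shaft at about 585. That puts it roughly 100–105° short of dead centre. Next I'll turn the tool and move to the press front. The interface can't tilt the hand, so I'll grip the outer end of the bar to keep the gripper body in front of the rim.

Call:
send_rows:
  targets: "0 0 0 0 -7.65; 0 0 0 0 -7.65; 0 -0.045 -0.042 0 0; 0 -0.045 -0.042 0 0; 0 -0.04 -0.046 0 0"

```text
time: 0.72
position: [294.1, 386.2, 218.3]
tool_rot: [[-0.999, 0.045, -0.0], [0.045, 0.999, -0.0], [0.0, -0.0, -1.0]]
wrist_force: [0.9, 0.6, 1.1]
width: 92.9
finger_force: 0.0
```

Call:
send_rows:
  targets: "0 -0.02 -0.058 0 0; 0 -0.02 -0.058 0 0; 0 -0.02 -0.058 0 0; 0 -0.02 -0.058 0 0; 0 0 -0.06 -0.01 0"

```text
time: 1.35
position: [359.9, 90.1, 228.2]
tool_rot: [[-0.999, 0.046, -0.001], [0.046, 0.999, -0.0], [0.001, -0.0, -1.0]]
wrist_force: [1.6, -0.3, -0.1]
width: 92.7
finger_force: 0.0
```

Call:
send_rows:
  targets: "0 0 -0.06 -0.01 0; 0 0 -0.06 -0.01 0; 0 0 -0.06 -0.01 0; 0 0 -0.06 0 0; 0 0 0 0 0"

```text
time: 1.98
position: [348.1, -151.5, 258.4]
tool_rot: [[-0.999, 0.053, -0.001], [0.053, 0.999, -0.001], [0.001, -0.001, -1.0]]
wrist_force: [0.6, 0.7, 0.5]
width: 92.7
finger_force: 0.0
```

Call:
send_rows:
  targets: "0 -0.015 -0.052 0 0; 0 -0.015 -0.052 0 0; 0 -0.015 -0.052 0 0; 0 -0.005 -0.034 0 0; 0 0 0 0 0"

```text
time: 2.6
position: [390.4, -340.2, 257.5]
tool_rot: [[-0.999, 0.047, -0.001], [0.047, 0.999, 0.002], [0.001, 0.002, -1.0]]
wrist_force: [-0.8, -0.2, -0.5]
width: 93.1
finger_force: 0.0
```

```bash
python3 - <<'E'
from h import *
a=optics.read_camera("side")[130:270,270:400]; b=optics.read_camera("top")[130:270,325:455]
o=np.hstack([cv2.resize(i,None,fx=3,fy=3,interpolation=cv2.INTER_CUBIC) for i in (a,b)])
cv2.imwrite("pics/z2.png",np.clip(o*1.5,0,255).astype(np.uint8))
p=telemetry.get_state()["position"];print(p)
for n,o,Q in(("s",(270,130),PS),("t",(325,130),PT)):
    q=Q@np.r_[p,1];q=(q[:2]/q[2]-o)*3;print(n,q+([390,0] if n=="t" else [0,0]))
E
```

```text
[ 390.17956759 -338.0827636   258.0347824 ]
s [109.27695214 214.25766756]
t [641.0283091  310.11460426]
```

View pics/z2.png

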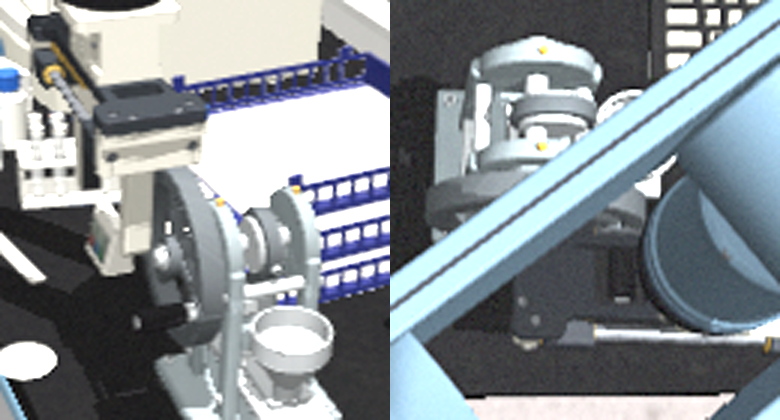

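The gripper hangs in front of the wheel (side half: finger near (140,210), body 97–205). The handle tip is at (137,322). The body is about 75 mm in x and the open line is along y, as I assumed. I'll align, descend, then advance.

Call:
send_rows:
  targets: "0 -0.01 -0.006 0.01 0; 0 0 0 0.045 0; 0 0 0 0.04 0; 0 0 0 0.011 0; 0 0 0 0 0"

```text
time: 3.32
position: [400.0, -345.6, 152.6]
tool_rot: [[-0.999, 0.045, -0.0], [0.045, 0.999, 0.001], [0.0, 0.001, -1.0]]
wrist_force: [-0.2, 0.1, 0.6]
width: 92.8
finger_force: 0.0
```

```bash
python3 - <<'E'
from h import *
a=optics.read_camera("side")[150:270,280:400]
cv2.imwrite("pics/z3.png",np.clip(cv2.resize(a,None,fx=5,fy=5,interpolation=cv2.INTER_CUBIC)*1.5,0,255).astype(np.uint8))
s=telemetry.get_state();p=s["position"];print(p,s["wrist_force"])
q=PS@np.r_[p,1];print((q[:2]/q[2]-(280,150))*5)
E
```

```text
[ 400.4197467  -346.31797127  153.65706566] [ 0.25773303 -0.33490605  0.01032996]
[159.52098531 456.34660377]
```

View pics/z3.png

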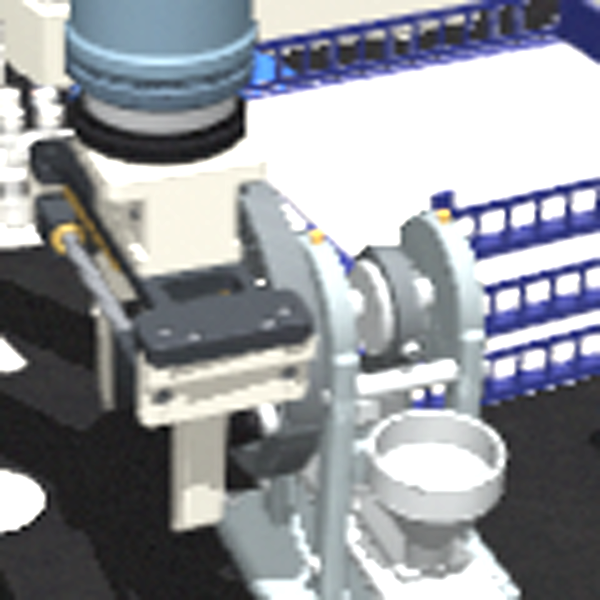

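The hand straddles the bar at the right height: near finger tip is at (197,525) in the crop, and the body is clear in front of the rim. Next I'll advance 16 mm and close gently.

Call:
send_rows:
  targets: "0 -0.008 0.001 0 0; 0 -0.004 0 0 0; 0 -0.004 0 0 0; 0 0 0 0 0"

```text
time: 3.88
position: [416.1, -345.9, 152.8]
tool_rot: [[-0.999, 0.045, 0.0], [0.045, 0.999, -0.0], [-0.0, -0.0, -1.0]]
wrist_force: [-0.0, -0.1, 0.2]
width: 92.9
finger_force: 0.0
```

Call:
send_rows:
  targets: "255 0 0 0 0; 255 0 0 0 0; 255 0 0 0 0; 255 0 0 0 0; 255 0 0 0 0"
  newtons: 20

```text
time: 4.5
position: [415.7, -345.9, 152.6]
tool_rot: [[-0.999, 0.046, -0.0], [0.046, 0.999, 0.0], [0.0, 0.0, -1.0]]
wrist_force: [0.6, 0.4, -0.3]
width: 47.6
finger_force: 0.0
```

Call:
send_rows:
  targets: "255 0 0 0 0; 255 0 0 0 0; 255 0 0 0 0; 255 0 0 0 0; 255 0 0 0 0"

```text
time: 5.12
position: [415.9, -342.7, 152.1]
tool_rot: [[-0.999, 0.046, -0.0], [0.046, 0.999, 0.006], [0.001, 0.006, -1.0]]
wrist_force: [1.2, 8.8, 2.6]
width: 18.0
finger_force: 20.0
```

The handle is gripped (18 mm opening, 20 N). I'll work out the arc steps.

```bash
python3 - <<'E'
import numpy as np
f=np.radians(np.arange(105,231,5));y=-64*np.sin(f);z=-64*np.cos(f)
for a,b,c in zip(np.degrees(f[1:]),np.diff(y),np.diff(z)):print(int(round(a)),round(b,1),round(c,1),end="; ")
E
```

```text
110 1.7 5.3; 115 2.1 5.2; 120 2.6 5.0; 125 3.0 4.7; 130 3.4 4.4; 135 3.8 4.1; 140 4.1 3.8; 145 4.4 3.4; 150 4.7 3.0; 155 5.0 2.6; 160 5.2 2.1; 165 5.3 1.7; 170 5.5 1.2; 175 5.5 0.7; 180 5.6 0.2; 185 5.6 -0.2; 190 5.5 -0.7; 195 5.5 -1.2; 200 5.3 -1.7; 205 5.2 -2.1; 210 5.0 -2.6; 215 4.7 -3.0; 220 4.4 -3.4; 225 4.1 -3.8; 230 3.8 -4.1;
```

Call:
send_rows:
  targets: "255 0 0.003 0 0; 255 0 0 0 0; 255 0 0 0 0"
  newtons: 50

```text
time: 5.5
position: [415.8, -342.4, 152.3]
tool_rot: [[-0.999, 0.046, -0.0], [0.046, 0.999, 0.001], [0.0, 0.001, -1.0]]
wrist_force: [1.3, 2.1, -3.8]
width: 17.8
finger_force: 50.0
```

Call:
send_rows:
  targets: "255 0 0.0017 0.0053 0; 255 0 0.0021 0.0052 0; 255 0 0.0026 0.005 0; 255 0 0.003 0.0047 0; 255 0 0.0034 0.0044 0"

```text
time: 6.12
position: [416.5, -333.3, 130.2]
tool_rot: [[-0.999, 0.046, 0.001], [0.046, 0.999, -0.007], [-0.002, -0.007, -1.0]]
wrist_force: [-4.1, -4.6, 9.2]
width: 17.6
finger_force: 50.0
```

Call:
send_rows:
  targets: "255 0 0.0038 0.0041 0; 255 0 0.0041 0.0038 0; 255 0 0.0044 0.0034 0; 255 0 0.0047 0.003 0; 255 0 0.005 0.0026 0"

```text
time: 6.75
position: [417.2, -315.0, 112.8]
tool_rot: [[-0.999, 0.046, 0.001], [0.046, 0.999, -0.013], [-0.002, -0.013, -1.0]]
wrist_force: [-6.4, -17.5, -3.5]
width: 17.7
finger_force: 50.1
```

Call:
send_rows:
  targets: "255 0.0005 0.0047 0.003 0; 255 0.0005 0.0051 0.0024 0; 255 0.0005 0.0053 0.0019 0; 255 0.0005 0.0055 0.0013 0; 255 0 0.0055 0.0009 0"

```text
time: 7.38
position: [418.5, -289.3, 102.9]
tool_rot: [[-0.999, 0.046, 0.005], [0.046, 0.999, -0.013], [-0.005, -0.013, -1.0]]
wrist_force: [2.1, -17.2, -9.2]
width: 17.7
finger_force: 50.0
```

Call:
send_rows:
  targets: "255 0.0005 0.0055 0.001 0; 255 0.0005 0.0056 0.0007 0; 255 0.0005 0.0056 0.0003 0"

```text
time: 7.75
position: [419.5, -273.1, 102.1]
tool_rot: [[-0.999, 0.046, 0.008], [0.046, 0.999, -0.015], [-0.009, -0.015, -1.0]]
wrist_force: [3.8, -17.9, -2.5]
width: 17.6
finger_force: 50.0
```

Call:
send_rows:
  targets: "255 0.0005 0.0055 -0.0007 0; 255 0.0005 0.0055 -0.001 0"

```text
time: 8.0
position: [420.0, -262.3, 104.1]
tool_rot: [[-0.999, 0.047, 0.01], [0.047, 0.999, -0.015], [-0.011, -0.015, -1.0]]
wrist_force: [7.8, -16.5, -3.4]
width: 17.6
finger_force: 50.0
```

Call:
send_rows:
  targets: "255 -0.0005 0.0053 -0.0016 0; 255 -0.0005 0.0052 -0.002 0"

```text
time: 8.25
position: [420.8, -251.5, 107.9]
tool_rot: [[-0.999, 0.046, 0.009], [0.046, 0.999, -0.015], [-0.009, -0.014, -1.0]]
wrist_force: [2.4, -16.1, 0.6]
width: 17.2
finger_force: 50.0
```

```bash
python3 - <<'E'
from h import *
i=optics.read_camera("side"); j=optics.read_camera("top")
a=i[190:260,330:400]; b=j[135:205,340:410]
o=np.hstack([cv2.resize(k,None,fx=5.7,fy=5.7,interpolation=cv2.INTER_CUBIC) for k in (a,b)])
cv2.imwrite("pics/z4.png",np.clip(o*1.4,0,255).astype(np.uint8))
s=telemetry.get_state();print(s["position"],s["wrist_force"])
E
```

```text
[ 420.80559719 -250.73418344  108.21124155] [  3.00980979 -12.08399157   2.98791144]
```

View pics/z4.png

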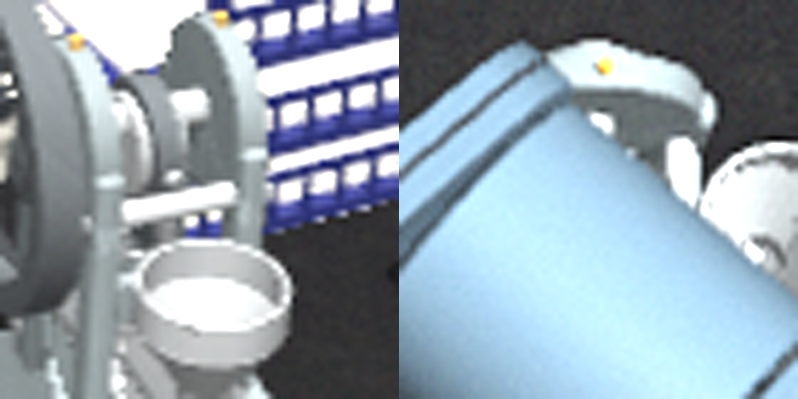

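The eccentric's light disc has moved down to about (133,138) in the side half, so it's nearing the bottom. The force is just falling off its peak, so I'll continue in small steps.

Call:
send_rows:
  targets: "255 0 0.0051 -0.0022 0; 255 0 0.005 -0.0026 0"

```text
time: 8.6
position: [421.4, -241.6, 113.4]
tool_rot: [[-0.999, 0.046, 0.009], [0.046, 0.999, -0.015], [-0.01, -0.015, -1.0]]
wrist_force: [0.8, -15.4, 7.3]
width: 17.4
finger_force: 50.0
```

Call:
send_rows:
  targets: "255 0 0.0034 -0.0044 0; 255 0 0.0032 -0.0046 0"

```text
time: 8.85
position: [421.6, -232.7, 121.8]
tool_rot: [[-0.999, 0.047, 0.009], [0.047, 0.999, -0.011], [-0.01, -0.011, -1.0]]
wrist_force: [5.8, -8.1, 3.1]
width: 17.5
finger_force: 50.0
```

Call:
send_rows:
  targets: "255 0 0.0021 -0.0031 0; 255 0 -0.0005 -0.0005 0; 255 0 0 0 0"

```text
time: 9.22
position: [421.7, -229.9, 125.2]
tool_rot: [[-0.999, 0.046, 0.009], [0.046, 0.999, -0.009], [-0.01, -0.009, -1.0]]
wrist_force: [5.5, -4.5, 5.1]
width: 17.6
finger_force: 50.0
```

The force has fallen to about 1 N, so the eccentric is about 14° past dead centre. I'll relieve the residual force and release.

Call:
send_rows:
  targets: "255 -0.0015 -0.0012 -0.0012 0; 255 0 0 0 0; 0 0 0 0 0; 0 0 0 0 0; 0 0 0 0 0"

```text
time: 9.85
position: [418.6, -226.2, 123.2]
tool_rot: [[-0.999, 0.046, -0.001], [0.046, 0.999, 0.001], [0.001, 0.001, -1.0]]
wrist_force: [-0.6, -0.3, 0.3]
width: 42.6
finger_force: 0.0
```

Call:
send_rows:
  targets: "0 0 0 0 0; 0 0 0 0 0; 0 0 0 0 0; 0 0 0 0 0; 0 0 0 0 0"

```text
time: 10.48
position: [419.2, -226.7, 123.5]
tool_rot: [[-0.999, 0.046, 0.0], [0.046, 0.999, -0.0], [-0.0, -0.0, -1.0]]
wrist_force: [0.6, 0.1, -0.1]
width: 91.5
finger_force: 0.0
```

Call:
send_rows:
  targets: "0 0.03 0 0 0; 0 0.05 0 0 0; 0 0.03 0.02 -0.05 0; 0 0 0.06 -0.01 0; 0 0 0.06 0 0"

```text
time: 11.1
position: [316.1, -81.6, 184.9]
tool_rot: [[-0.999, 0.05, 0.003], [0.05, 0.999, -0.002], [-0.003, -0.002, -1.0]]
wrist_force: [0.8, 0.6, -0.7]
width: 93.1
finger_force: 0.0
```

Call:
send_rows:
  targets: "0 0 0.06 0 0; 0 0 0.06 0 0; 0 0 0.06 0 0; 0 0 0.06 0 0; 0 0 0.06 0 0"

```text
time: 11.72
position: [329.3, 220.1, 184.0]
tool_rot: [[-0.999, 0.045, 0.002], [0.045, 0.999, 0.0], [-0.002, 0.0, -1.0]]
wrist_force: [0.9, 0.4, -0.2]
width: 93.1
finger_force: 0.0
```

```bash
python3 - <<'E'
from h import *
i=optics.read_camera("side"); j=optics.read_camera("top")
cv2.imwrite("pics/side5.png",i);cv2.imwrite("pics/top5.png",j)
a=i[175:290,300:400]; b=j[135:250,325:425]
o=np.hstack([cv2.resize(k,None,fx=4,fy=4,interpolation=cv2.INTER_CUBIC) for k in (a,b)])
cv2.imwrite("pics/z5.png",np.clip(o*1.6,0,255).astype(np.uint8))
E
```

```text
(no output)
```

View pics/z5.png

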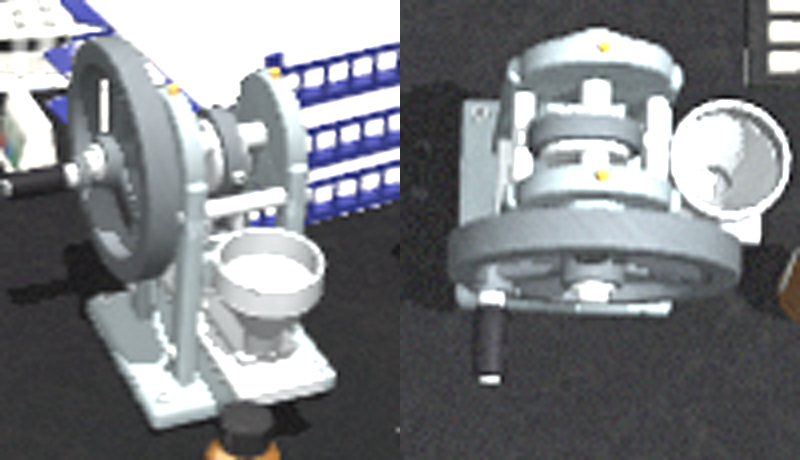

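The handle is now at left, about 8 o'clock: side tip (5,187) and root (72,176), top tip (489,380) and root (491,297). The eccentric ring has moved slightly left of the shaft. I'll check the final angle with the same features in both states.

```bash
python3 - <<'E'
from h import *
H,_=tri(S(95,157),T(593,290))
for n,st,rt in(("0",(S(62,250),T(708,380)),(S(135,236),T(711,294))),("1",(S(5,187),T(489,380)),(S(72,176),T(491,297)))):
    a,_=tri(*st);b,_=tri(*rt)
    for X in(a,b):
        u=X-H; y=u[1]+.045*u[0]; z=X[2]-176.5
        print(n,X.round(1),"phi",round(np.degrees(np.arctan2(-y,z))%360,1),"r",round(np.hypot(y,z),1))
for f in("top0","top5"):
    g=cv2.cvtColor(cv2.imread(f"pics/{f}.png"),cv2.COLOR_BGR2GRAY)
    for r in range(163,176,2):print(f,r,g[r,348:398].tolist())
E
```

```text
0 [ 410.6 -343.7  160. ] phi 104.8 r 64.3
0 [ 455.6 -347.3  161.1] phi 103.6 r 65.6
1 [ 416.  -231.4  133.5] phi 229.5 r 66.2
1 [ 461.4 -233.7  132.8] phi 228.9 r 66.4
top0 163 [120, 85, 61, 70, 75, 116, 211, 234, 241, 233, 150, 96, 117, 119, 116, 117, 116, 142, 131, 92, 72, 81, 88, 96, 98, 103, 112, 117, 117, 121, 124, 123, 122, 127, 126, 126, 127, 124, 125, 124, 118, 110, 123, 143, 150, 45, 35, 32, 45, 132]
top0 165 [120, 65, 64, 78, 72, 115, 212, 235, 243, 172, 89, 112, 114, 109, 121, 109, 227, 112, 57, 71, 79, 86, 94, 101, 106, 109, 114, 116, 120, 120, 124, 127, 130, 128, 132, 130, 132, 127, 123, 122, 118, 115, 110, 102, 100, 104, 49, 141, 212, 162]
top0 167 [95, 60, 62, 66, 68, 132, 213, 236, 195, 119, 91, 112, 113, 114, 111, 120, 226, 97, 60, 76, 84, 86, 89, 88, 85, 73, 72, 73, 69, 70, 69, 71, 70, 71, 81, 81, 82, 96, 97, 110, 118, 115, 112, 104, 94, 89, 136, 198, 181, 198]
top0 169 [74, 68, 90, 81, 79, 143, 214, 236, 134, 119, 99, 114, 113, 114, 115, 94, 77, 50, 61, 53, 52, 79, 128, 148, 168, 183, 204, 226, 223, 229, 231, 236, 239, 241, 246, 232, 229, 215, 198, 186, 132, 67, 55
[... 1771 characters left out ...]
142, 141, 101, 47, 53, 55, 60, 79, 138, 156, 172, 208, 209, 216, 199, 206, 209, 207, 208, 213, 231, 233, 231, 231, 221, 185, 169, 94, 54, 68, 78, 83, 153, 200, 227, 237, 236, 220, 113, 222, 175, 187, 190, 193]
top5 173 [91, 105, 149, 145, 142, 140, 220, 240, 249, 154, 41, 44, 93, 110, 110, 107, 92, 92, 92, 91, 94, 78, 120, 176, 215, 228, 232, 224, 192, 101, 96, 128, 138, 158, 93, 44, 47, 90, 115, 189, 230, 238, 235, 216, 142, 225, 187, 191, 191, 190]
top5 175 [118, 119, 152, 149, 145, 147, 220, 235, 243, 228, 109, 98, 107, 102, 95, 93, 85, 83, 81, 77, 75, 70, 128, 192, 224, 236, 240, 234, 219, 107, 88, 88, 89, 99, 170, 179, 200, 93, 113, 193, 230, 238, 235, 217, 112, 234, 183, 184, 188, 191]
```

The eccentric centre is about 3.5 mm left of the shaft line in the top view, roughly 12–17° past dead centre. That agrees with the force profile and is well inside the window, so I'm handing in.

```bash
python3 - <<'E'
from h import *
d=cv2.absdiff(cv2.imread("pics/top0.png"),cv2.imread("pics/top5.png")).max(2)
for n,(x,y) in dict(dish=(314,257),bottle=(431,205),timer=(253,200),calliper=(220,245)).items():print(n,(d[y-12:y+12,x-15:x+15]>60).sum())
print(env.job_done())
E
```

```text
dish 0
bottle 0
timer 0
calliper 0
the job is handed in; nothing more can be done
None
```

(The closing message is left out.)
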